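Pack a rye loaf in the clip-down loaf box

TASK

Pack the dark rye loaf for the customer: take it from the baking tray and set it down lengthways in the middle of the loaf box's base, then lower the clear hood over the loaf until it sits all round inside the base's rim, without pressing it on the loaf; set both down by hand rather than dropping them. Then fold both side clips all the way up so that they hook over the hood's shoulders, and let go. Leave the white loaf, the jam jar, the bottle and the price sign where they stand.

Things in the scene. Friction and masses are not known exactly. Their poses are not given: they have to be found in the camera images.
- box_base: Base of the loaf box: fixed cream plate 250 (x) x 130 (y) x 10 mm on the counter; origin at the centre of its underside, y towards clip_left, z up. The load lies on its flat top (z = 10 mm). A rim round the top flares outward: inside 223 x 105 mm at its foot, 232 x 114 mm at its lip (z = 21 mm). The hood's lower edge stands inside it on the flat top, with 2.5 mm play all round.
- hood: Loose clear hood, 218 (x) x 100 (y) mm, walls 4 mm, inside 210 x 92 x 86 mm high, 0.3 to 0.45 kg; origin at the centre of its open lower edge, z up. Flat top at z = 90 mm with a handle over it (see hood_handle). On each long side a cream shoulder, 90 mm long, stands out to y = +-62 mm, top face at z = 53 mm. Fits either way round. Starts upright on the counter.
- hood_handle (a point): Centre of the hood's teal carrying handle, on its z axis 119 mm above its origin: a bar 118 mm long (along the hood's x), 18 mm wide, 14 mm thick, on a post at each end; between the posts 86 mm are clear, with 22 mm free below the bar.
- clip_left (a joint): Teal clip hinged in the middle of the base's +y long side; angle in rad, 0 = fully up (upright, at its stop), growing as it leans outward, at most 1.0; starts at 0.35 to 0.75. A stiff hinge: it stays where left; 1 to 2 N at the tab moves it. Pushing its tab inward from outside, and rising with it as it swings, folds it up; its hook then lies 3 mm over the hood's shoulder. If it is up first, the hood can't go on.
- clip_right (a joint): The same for the clip on the base's -y long side, the mirror image of clip_left.
- clip_left_tip (a point): Outer edge of clip_left's thumb tab, in the middle of its width. The clip's pin lies along the base's x at y = 70 mm, z = 14 mm in the base's frame; the clip is a plate 70 mm wide (along x) and 6 mm thick, 58 mm from pin to top; at the top a hook reaches 15 mm inward of the pin's line; the tab, 50 mm wide, is 53 mm from the pin and ends 11 mm outward of its line.
- clip_right_tip (a point): Outer edge of clip_right's thumb tab: the mirror image of clip_left_tip (pin at y = -70 mm).
- tray: Fixed black baking tray, 250 (x) x 220 (y) mm inside, floor top 4 mm above its origin (centre of the underside), flared walls to 23 mm high. The two loaves lie in it lengthways (along its x), side by side, about 94 mm from centre line to centre line and about 32 mm apart.
- loaf_rye: The dark brown rye loaf with white flour stripes, a firm tin loaf 180 (x) x 62 (y) x 66 mm high, flat sides up to 35 mm, rounded above, 0.3 to 0.6 kg; origin at the centre of its underside, x along its length, z up. Which side of the tray it lies on varies.
- loaf_white: The pale loaf with brown slashes, same size and frame as the rye loaf. Leave alone.
- bottle: Tall green glass bottle, 66 mm in diameter and 240 mm high, standing just beyond the far (+x) end of the base; origin at the centre of its underside. Leave alone.
- jam: Jam jar with a red cap, 66 mm in diameter and 85 mm high, standing beyond the far (+x) end of the hood's starting place; origin at the centre of its underside. Leave alone.
- sign: Price sign: slate plate in a wooden foot, 45 x 90 mm and 93 mm high, standing beyond the far (+x) end of the tray; origin at the centre of its underside. Leave alone.
Mind the look-alikes: they are no part of the job. What is shaped like the hood but red is not meant.

How it is judged:
By the outcome, as a careful person would: the job done as asked, in the order asked, and still so for the second after the job is handed in, with the robot touching nothing.
It also fails if it takes over 72 s, if anything falls off the work surface, if the arm or the gripper's body presses on something with over 40 N, if the wrist force passes 120 N, or if a joint passes its speed limit or range.

ROBOT

A 6-joint arm with a two-finger parallel gripper is mounted at the origin on the work surface. World frame = base frame: x ahead of the robot, y to its left, z up, the work surface at z = 0. Lengths are in m, angles in rad, forces in N, time in s.
With the tool pointing down it reaches from about 0.425 to 0.95 m from the base axis. Payload 3.5 kg.
Tool frame: the origin (TCP) lies on the centre line of the jaws, within the pads' length; the fingertips stand 14 mm ahead of it and the grasp point (between the pads) lies 5 mm behind it (tips_ahead is the distance from the TCP to the fingertips, in m); y points along the fingers, z is the direction in which the jaws open and shut, and the axes are right-handed (so a half turn about y gives the same grasp; the last joint's range is limited). The gripper opens to 85 mm and grips with 20 to 120 N. Pads are 22 mm wide; open, the fingers measure 114 mm over their backs; the gripper's body (76 mm by 85 mm) begins 54 mm behind the grasp point. The pads swing forward as they close: fully open they stand 13 mm farther back than shut.
Start: joints at [-1.406, 0.286, 1.577, -0, 1.279, -0.15], TCP at [0.209, -0.642, 0.245] pointing down, gripper open.
Joint ranges: [-2.77, 2.77], [-0.9, 2.22], [0.21, 2.48], [-1.53, 4.67], [0.24, 2.81], [-2.84, 2.84]. Speed limits (rad/s): [2.79, 2.79, 3.14, 3.14, 3.14, 3.14].

INTERFACE

Orientations are given as a unit quaternion [x, y, z, w].
In Python, from plant import get_state, read_camera, sign_off, tips_ahead gives the robot as it stands.
- The arm moves only by the tool send_rows, never from a script. Its argument "plan" is a list of rows, each a list of 2 entries, a list of its own where there are three numbers: the shift along the tool's x, y, z in units of 12 cm (1.0 is 12 cm), then the turn, a rotation vector about the tool's x, y, z in units of 360 degrees (1.0 is 360 degrees). In form: [[[tx, ty, tz], [rx, ry, rz]], ...]. A call has 1 to 12 rows; each row shifts and turns the commanded pose from where the row before left it, along the tool's axes as they then stand; what a row does not reach is not made up. A row lasts 1/10 s, in which the tool goes at most 50 mm and 8.59 degrees, less where a joint would pass 70% of its speed; a pose out of reach is approached as far as the arm can. A call with a number of a shift or a turn outside -1 to 1 is refused whole. A call with a gripper value outside its range is refused whole. "gripper" is the closure, from 0 (fully open) to 1 (shut), set as the call begins (left out, the last holds). The fingers move at their own pace and stop on an object; "grip_force" is the grip in N (left out, the last holds). Time passes only in rows, so rows that do not move let the fingers close. It gives the time, the measured TCP pose, the force and the opening at its end, in the units of the state.
- get_state(): the state, without advancing time (a new reading comes with each control period).
- read_camera(name): name is "scene" or "top" or "wrist"; returns a dict with "img" (420x560x3 uint8, blue, green, red), "fx", "fy", "cx", "cy" (pixels), "world_from_camera" (4x4, takes a point from camera to world coordinates); the wrist camera has in their place "mount" (4x4, takes a point from camera to tool coordinates, whose origin is the TCP and whose axes are the tool frame's). Camera axes: x right, y down, z forward; pixel columns grow to the right and rows downward; lengths in m; the calibration is good to about 2 mm. A picture is of the moment at which its call begins: read the wrist's pose just before it. There is no depth.
- sign_off(): hands the job in, once; it reports no verdict.
The state is a dict: "time": time; "qpos": joint angles; "dq": joint speeds; "joint_efforts": joint torques, N m; "eef_pos": TCP position; "tcp_rot": TCP orientation; "contact_force": force on the tool from outside, world axes, zero at the start; "wrist_torque": the same for the moment, N m; "opening": opening from 0.0 (shut) to 1.0 (fully open).
Only numpy, scipy, OpenCV 4.12 (cv2) and the standard library are available. Lean on these libraries where they do the work, as an engineer would, in place of code of your own. Each camera call takes 0.05 s, during which the arm holds its last target. There are 200 camera calls.

## Working session

There is one attempt and no reset: what is moved stays moved. The work goes in short steps, Python scripts to look and compute and a tool call to move; the robot and the scene stay as the last step left them, time stands still between calls to the robot, and variables do not carry over. Pictures are saved under pics/ and viewed, about 8 in all and at most 12, crops included, and the job is handed in when it is done.

Besides the shell and the picture viewer there is one more tool, called after "Emit:" by a JSON object that holds its "method" and its "body", one argument or row to a line. send_rows: Moves the arm, as the interface text tells. Its arguments: {"type":"object","properties":{"plan":{"type":"array"},"gripper":{"type":"number"},"grip_force":{"type":"number"}},"required":["plan"]}

```bash
ls; mkdir -p pics; python3 - <<'E'
from plant import *
import cv2, numpy as np
s=get_state(); print(s['time'],s['eef_pos'],s['tcp_rot'],s['contact_force'],s['opening'],tips_ahead)
for n in('scene','top','wrist'):
    c=read_camera(n); cv2.imwrite(f'pics/{n}0.png',c['img']); print(n,c['fx'],c['fy'],c['cx'],c['cy'],np.round(c.get('world_from_camera',c.get('mount')),3).tolist())
E
```

```text
pics
0.0 [ 0.20892046 -0.64118084  0.24391477] [-0.11084362  0.69922288 -0.69750863  0.11082762] [ 0.19587457  0.63440259 -0.9935724 ] 1.0019168268495076 0.014
scene 479.6877526176654 479.6877526176654 274.09125633509007 210.91017907701175 [[-0.711, 0.439, -0.55, 1.065], [0.704, 0.456, -0.545, 0.615], [0.012, -0.774, -0.633, 0.823], [0.0, 0.0, 0.0, 1.0]]
top 509.5875025900632 509.5875025900632 281.28433615781313 211.83073099101415 [[-0.001, -0.998, 0.066, 0.389], [-1.0, 0.002, 0.009, -0.012], [-0.009, -0.066, -0.998, 1.227], [0.0, 0.0, 0.0, 1.0]]
wrist 351.02470251958255 351.02470251958255 273.2197628762798 210.58799964472826 [[-0.001, 0.965, 0.263, -0.068], [-0.0, -0.263, 0.965, -0.128], [1.0, 0.001, 0.001, -0.0], [0.0, 0.0, 0.0, 1.0]]
```

View pics/top0.png

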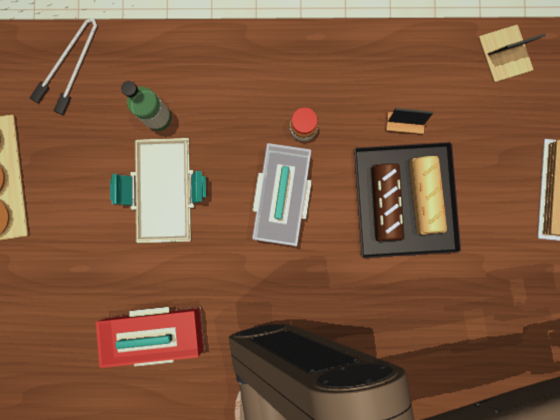

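View pics/scene0.png

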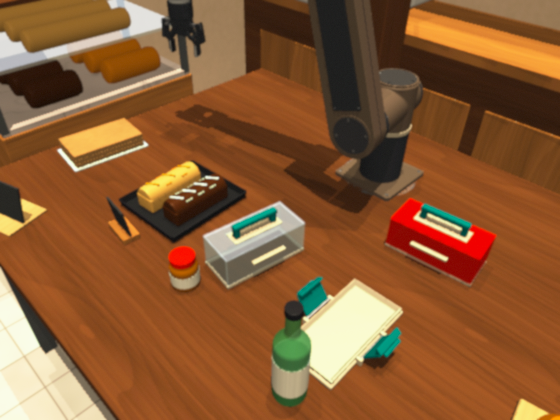

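```bash
cat > h.py <<'E'
from plant import *
import cv2, numpy as np
from scipy.spatial.transform import Rotation as R
def ray(c,uv,z,T=None):
    T=c['world_from_camera'] if T is None else T
    d=T[:3,:3]@np.array([(uv[0]-c['cx'])/c['fx'],(uv[1]-c['cy'])/c['fy'],1]); o=T[:3,3]
    return (o+d*(z-o[2])/d[2])
def blobs(img,lo,hi,roi,amin=40):
    x0,y0,x1,y1=roi; m=cv2.inRange(cv2.cvtColor(img,cv2.COLOR_BGR2HSV)[y0:y1,x0:x1],lo,hi)
    m=cv2.morphologyEx(m,cv2.MORPH_CLOSE,np.ones((5,5)))
    cs=[k+[[x0,y0]] for k in cv2.findContours(m,0,2)[0] if cv2.contourArea(k)>amin]
    return sorted(cs,key=cv2.contourArea,reverse=True)
def rect(c,k,z,T=None):
    P=np.array([ray(c,p[0],z,T)[:2] for p in k],np.float32)
    (cx,cy),_,_=r=cv2.minAreaRect(P); b=cv2.boxPoints(r); e=[b[1]-b[0],b[2]-b[1]]
    e.sort(key=np.linalg.norm); a=e[1]; yaw=np.degrees(np.arctan2(a[1],a[0])); yaw=(yaw+90)%180-90
    return np.round([cx,cy,yaw,np.linalg.norm(e[1]),np.linalg.norm(e[0])],4)
def to(p,yaw=None):
    "shift (units, tool axes) and turn about tool y (units) to TCP p with jaws across length direction yaw(deg)"
    s=get_state(); q=R.from_quat(s['tcp_rot']); u=q.inv().apply(np.array(p)-s['eef_pos'])/.12
    out=[np.round(u,3)]
    z=q.as_matrix()[:,2]; cur=np.degrees(np.arctan2(z[1],z[0]))-90
    if yaw is not None: d=(yaw-cur+90)%180-90; out.append(round(-d/360,4))
    print('shift',out,'len-yaw now',round((cur+90)%180-90,2),'eef',np.round(s['eef_pos'],4),'F',np.round(s['contact_force'],1),'t',s['time'],'tilt',np.round(q.as_matrix()[:,1],3),'open',round(s['opening'],3))
    return out
E
python3 - <<'E'
from h import *
c=read_camera('top'); g=c['img']
for n,lo,hi,roi,z in [('base',(15,0,140),(60,90,255),(130,135,196,246),.02),('tealL',(80,80,40),(100,255,255),(100,160,137,220),.06),('tealR',(80,80,40),(100,255,255),(188,160,215,220),.06),
 ('handle',(80,80,40),(100,255,255),(260,150,305,230),.126),('rye',(0,0,25),(20,255,255),(368,155,407,246),.04),('white',(8,60,90),(30,255,255),(408,148,450,240),.05)]:
    for k in blobs(g,lo,hi,roi)[:2]: print(n,cv2.boundingRect(k),rect(c,k,z))
print(g[200,372],g[180,380],g[160,362])
s=get_state(); print(R.from_quat(s['tcp_rot']).as_matrix().round(3))
cv2.imwrite('pics/crop1.png',cv2.resize(g[125:265,100:270],None,fx=4,fy=4,interpolation=cv2.INTER_CUBIC))
E
```

```text
base (130, 138, 66, 105) [0.522  0.2828 1.7062 0.2484 0.1552]
tealL (110, 174, 22, 31) [0.5197 0.3697 1.0717 0.0705 0.0486]
tealR (191, 171, 15, 32) [0.5253 0.1905 0.6219 0.0719 0.0324]
handle (275, 167, 14, 52) [ 5.0450e-01 -2.3000e-03 -8.6549e+00  1.1360e-01  1.4900e-02]
rye (368, 155, 39, 91) [ 0.4955 -0.2485 -0.6996  0.2119  0.0891]
white (408, 155, 42, 80) [ 0.5068 -0.3412  7.0611  0.1819  0.0743]
[53 58 62] [ 55  79 105] [76 82 87]
[[-0.951 -0.     0.31 ]
 [-0.31   0.001 -0.951]
 [-0.    -1.    -0.001]]
```

View pics/crop1.png

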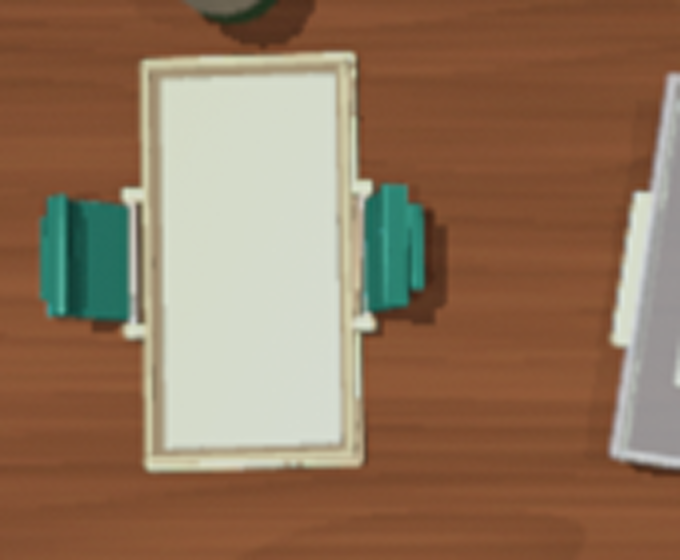

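```bash
python3 - <<'E'
from h import *
c=read_camera('top')
P=[(163,78),(338,72),(342,443),(163,448)]; W=[ray(c,(100+(u+.5)/4-.5,125+(v+.5)/4-.5),.010)[:2] for u,v in P]
P2=[(142,60),(355,53),(362,466),(147,471)]; W2=[ray(c,(100+(u+.5)/4-.5,125+(v+.5)/4-.5),.016)[:2] for u,v in P2]
for w in (W,W2): print(np.round(w,4).tolist(),np.mean(w,0),np.degrees(np.arctan2(*(np.array(w[0])+w[1]-w[2]-w[3])[::-1])))
r=ray(c,(388.5,202),.05); print(r); to([r[0]-.03,r[1],.22],2)
E
```

```text
[[0.6344, 0.34], [0.6378, 0.2339], [0.4135, 0.2288], [0.4106, 0.336]] [0.52410467 0.28467167] 1.143374167809144
[[0.6442, 0.3511], [0.6481, 0.2225], [0.3997, 0.2156], [0.3969, 0.3436]] [0.52224398 0.28320956] 1.6664913938529267
[ 0.48935312 -0.24969171  0.05      ]
shift [array([-2.995,  0.209, -2.459]), np.float64(0.0445)] len-yaw now 18.04 eef [ 0.209  -0.6415  0.2447] F [-0.2  0.  -0.9] t 0.25 tilt [-0.     0.001 -1.   ] open 0.994
```

Emit:
{"method": "send_rows", "body": {
  "plan": [
    [[-0.25, 0.02, -0.205], [0, 0, 0]],
    [[-0.25, 0.02, -0.205], [0, 0, 0]],
    [[-0.25, 0.02, -0.205], [0, 0, 0]],
    [[-0.25, 0.02, -0.205], [0, 0, 0]],
    [[-0.25, 0.02, -0.205], [0, 0, 0]],
    [[-0.25, 0.02, -0.205], [0, 0, 0]],
    [[-0.25, 0.02, -0.205], [0, 0, 0]],
    [[-0.25, 0.02, -0.205], [0, 0, 0]],
    [[-0.25, 0.02, -0.205], [0, 0, 0]],
    [[-0.25, 0.02, -0.205], [0, 0, 0]],
    [[-0.25, 0.02, -0.205], [0, 0, 0]],
    [[-0.25, 0.02, -0.205], [0, 0, 0]]
  ]
}}

```text
time: 1.45
eef_pos: [0.4605, -0.2482, 0.2166]
tcp_rot: [0.111, -0.698, 0.698, -0.111]
contact_force: [0.4, -0.2, 0.2]
opening: 0.998
```

Emit:
{"method": "send_rows", "body": {
  "plan": [
    [[0, 0, 0], [0, 0.011, 0]],
    [[0, 0, 0], [0, 0.011, 0]],
    [[0, 0, 0], [0, 0.011, 0]],
    [[0, 0, 0], [0, 0.011, 0]],
    [[0, 0, 0], [0, 0, 0]]
  ],
  "gripper": 0.1
}}

```text
time: 1.95
eef_pos: [0.4599, -0.2495, 0.2165]
tcp_rot: [-0.014, 0.707, -0.707, 0.014]
contact_force: [0.4, -0.4, 0.4]
opening: 0.9
```

```bash
python3 - <<'E'
from h import *
s=get_state();c=read_camera('wrist'); cv2.imwrite('pics/w1.png',c['img']); np.save('w1T.npy',np.r_[s['eef_pos'],s['tcp_rot']]); to([.46,-.25,.22],2)
E
```

```text
shift [array([-0.001, -0.029,  0.004]), np.float64(0.0008)] len-yaw now 2.28 eef [ 0.4599 -0.2496  0.2165] F [0.2 1.3 0.6] t 2.0 tilt [-0.  0. -1.] open 0.9
```

View pics/w1.png

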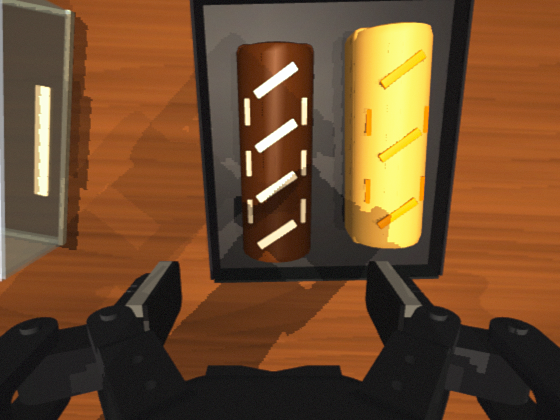

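```bash
cat >> h.py <<'E'
def wT(c,s):
    T=np.eye(4); T[:3,:3]=R.from_quat(s['tcp_rot']).as_matrix(); T[:3,3]=s['eef_pos']; return T@c['mount']
E
python3 - <<'E'
from h import *
s=get_state();c=read_camera('wrist');T=wT(c,s)
g=c['img']; k=blobs(g,(0,90,20),(12,255,160),(215,20,335,268))[0]; print(cv2.boundingRect(k),rect(c,k,.042,T))
for z in(.04,.06): print(z,[ray(c,p,z,T)[:2].round(4).tolist() for p in[(238,60),(313,60),(243,240),(311,240),(276,43),(277,259),(346,130),(430,130)]])
E
```

```text
(237, 41, 77, 222) [ 0.4894 -0.2499  2.8241  0.1883  0.062 ]
0.04 [[0.5685, -0.2162], [0.571, -0.2765], [0.4151, -0.223], [0.4176, -0.2855], [0.5823, -0.2462], [0.3976, -0.2551], [0.5173, -0.3083], [0.5202, -0.3792]]
0.06 [[0.5658, -0.2182], [0.5681, -0.2745], [0.4225, -0.2245], [0.4248, -0.2829], [0.5787, -0.2462], [0.4061, -0.2545], [0.518, -0.3042], [0.5207, -0.3705]]
```

```bash
python3 -c "
from h import *
to([.490,-.2500,.022],2.8)"
```

```text
shift [array([-0.251,  1.621,  0.013]), np.float64(-0.0014)] len-yaw now 2.28 eef [ 0.4599 -0.2496  0.2165] F [ 0.1 -0.8 -0.1] t 2.05 tilt [-0.  0. -1.] open 0.902
```

Emit:
{"method": "send_rows", "body": {
  "plan": [
    [[-0.25, 0, 0.013], [0, -0.0015, 0]],
    [[0, 0.25, 0], [0, 0, 0]],
    [[0, 0.25, 0], [0, 0, 0]],
    [[0, 0.25, 0], [0, 0, 0]],
    [[0, 0.25, 0], [0, 0, 0]],
    [[0, 0.2, 0], [0, 0, 0]],
    [[0, 0.15, 0], [0, 0, 0]],
    [[0, 0.1, 0], [0, 0, 0]],
    [[0, 0.1, 0], [0, 0, 0]],
    [[0, 0.07, 0], [0, 0, 0]],
    [[0, 0, 0], [0, 0, 0]]
  ]
}}

```text
time: 3.15
eef_pos: [0.4895, -0.2497, 0.0212]
tcp_rot: [-0.017, 0.707, -0.707, 0.016]
contact_force: [-0.1, -0.8, 0.1]
opening: 0.9
```

Emit:
{"method": "send_rows", "body": {
  "plan": [
    [[0, 0, 0], [0, 0, 0]],
    [[0, 0, 0], [0, 0, 0]],
    [[0, 0, 0], [0, 0, 0]],
    [[0, 0, 0], [0, 0, 0]],
    [[0, 0, 0], [0, 0, 0]],
    [[0, 0, 0], [0, 0, 0]],
    [[0, 0, 0], [0, 0, 0]],
    [[0, 0, 0], [0, 0, 0]]
  ],
  "gripper": 1.0,
  "grip_force": 45
}}

```text
time: 3.95
eef_pos: [0.4905, -0.2505, 0.0229]
tcp_rot: [0.016, -0.707, 0.707, -0.017]
contact_force: [0.1, -0.3, 5.3]
opening: 0.721
```

Emit:
{"method": "send_rows", "body": {
  "plan": [
    [[0, -0.04, 0], [0, 0, 0]],
    [[0, -0.08, 0], [0, 0, 0]],
    [[0, -0.12, 0], [0, 0, 0]],
    [[0, -0.2, 0], [0, 0, 0]],
    [[0, -0.25, 0], [0, 0, 0]],
    [[0, -0.25, 0], [0, 0, 0]],
    [[0, -0.25, 0], [0, 0, 0]],
    [[0, -0.25, 0], [0, 0, 0]],
    [[0, -0.2, 0], [0, 0, 0]],
    [[0, -0.1, 0], [0, 0, 0]],
    [[0, 0, 0], [0, 0, 0]]
  ]
}}

```text
time: 5.05
eef_pos: [0.4907, -0.2505, 0.2334]
tcp_rot: [0.016, -0.706, 0.708, -0.018]
contact_force: [0.2, -0.3, -3.5]
opening: 0.719
```

```bash
python3 -c "
from h import *
to([.523,.284,.22],1.4)"
```

```text
shift [array([-0.482,  0.101, -4.437]), np.float64(0.0037)] len-yaw now 2.74 eef [ 0.4907 -0.2505  0.2334] F [ 0.2 -0.3 -3.5] t 5.05 tilt [ 0.004 -0.003 -1.   ] open 0.719
```

Emit:
{"method": "send_rows", "body": {
  "plan": [
    [[0, 0, -0.1], [0, 0.0037, 0]],
    [[-0.04, 0, -0.2], [0, 0, 0]],
    [[-0.04, 0, -0.3], [0, 0, 0]],
    [[-0.04, 0, -0.3], [0, 0, 0]],
    [[-0.04, 0, -0.3], [0, 0, 0]],
    [[-0.04, 0, -0.3], [0, 0, 0]],
    [[-0.04, 0, -0.3], [0, 0, 0]],
    [[-0.04, 0, -0.3], [0, 0, 0]],
    [[-0.04, 0, -0.3], [0, 0, 0]],
    [[-0.04, 0, -0.3], [0, 0, 0]],
    [[-0.04, 0, -0.3], [0, 0, 0]],
    [[-0.04, 0, -0.3], [0, 0, 0]]
  ]
}}

```text
time: 6.25
eef_pos: [0.5315, 0.1485, 0.2285]
tcp_rot: [0.01, -0.707, 0.707, -0.007]
contact_force: [0.8, 0.3, -3.3]
opening: 0.722
```

Emit:
{"method": "send_rows", "body": {
  "plan": [
    [[-0.04, 0, -0.3], [0, 0, 0]],
    [[0, 0, -0.3], [0, 0, 0]],
    [[0, 0, -0.3], [0, 0, 0]],
    [[0, 0, -0.2], [0, 0, 0]],
    [[0, 0, -0.1], [0, 0, 0]],
    [[0, 0, 0], [0, 0, 0]],
    [[0, 0, 0], [0, 0, 0]]
  ]
}}

```text
time: 6.95
eef_pos: [0.5337, 0.2903, 0.2298]
tcp_rot: [0.009, -0.707, 0.708, -0.008]
contact_force: [-0.3, 0.4, -3.2]
opening: 0.719
```

```bash
python3 - <<'E'
from h import *
to([.523,.284,.028],1.4)
c=read_camera('wrist'); cv2.imwrite('pics/w2.png',c['img'])
E
```

```text
shift [array([0.087, 1.682, 0.048]), np.float64(-0.0)] len-yaw now 1.4 eef [0.5337 0.2903 0.2298] F [-0.3  0.4 -3.2] t 6.95 tilt [-0.002 -0.001 -1.   ] open 0.719
```

View pics/w2.png

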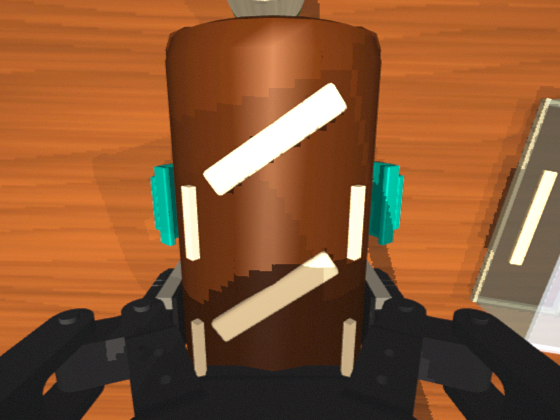

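Emit:
{"method": "send_rows", "body": {
  "plan": [
    [[0.087, 0, 0.048], [0, 0, 0]],
    [[0, 0.2, 0], [0, 0, 0]],
    [[0, 0.25, 0], [0, 0, 0]],
    [[0, 0.25, 0], [0, 0, 0]],
    [[0, 0.25, 0], [0, 0, 0]],
    [[0, 0.25, 0], [0, 0, 0]],
    [[0, 0.2, 0], [0, 0, 0]],
    [[0, 0.12, 0], [0, 0, 0]],
    [[0, 0.07, 0], [0, 0, 0]],
    [[0, 0.04, 0], [0, 0, 0]],
    [[0, 0.0, 0], [0, 0, 0]],
    [[0, 0.0, 0], [0, 0, 0]]
  ]
}}

```text
time: 8.2
eef_pos: [0.5247, 0.2854, 0.0366]
tcp_rot: [-0.008, 0.707, -0.707, 0.009]
contact_force: [-0.3, -0.4, -2.7]
opening: 0.721
```

Emit:
{"method": "send_rows", "body": {
  "plan": [
    [[0, 0.01, 0], [0, 0, 0]],
    [[0, 0.01, 0], [0, 0, 0]],
    [[0, 0, 0], [0, 0, 0]]
  ]
}}

```text
time: 8.5
eef_pos: [0.5238, 0.2853, 0.0331]
tcp_rot: [-0.009, 0.707, -0.707, 0.009]
contact_force: [0.4, -0.1, -3.3]
opening: 0.721
```

Emit:
{"method": "send_rows", "body": {
  "plan": [
    [[0, 0.01, 0], [0, 0, 0]],
    [[0, 0.01, 0], [0, 0, 0]],
    [[0, 0, 0], [0, 0, 0]]
  ]
}}

```text
time: 8.8
eef_pos: [0.5235, 0.2851, 0.0302]
tcp_rot: [0.009, -0.707, 0.707, -0.008]
contact_force: [-0.6, 1.0, -2.4]
opening: 0.719
```

Emit:
{"method": "send_rows", "body": {
  "plan": [
    [[0, 0.008, 0], [0, 0, 0]],
    [[0, 0, 0], [0, 0, 0]]
  ]
}}

```text
time: 9.0
eef_pos: [0.5236, 0.2851, 0.0294]
tcp_rot: [0.009, -0.707, 0.707, -0.009]
contact_force: [-0.8, 0.5, -2.9]
opening: 0.721
```

Emit:
{"method": "send_rows", "body": {
  "plan": [
    [[0, 0.008, 0], [0, 0, 0]],
    [[0, 0, 0], [0, 0, 0]]
  ]
}}

```text
time: 9.2
eef_pos: [0.5239, 0.2852, 0.029]
tcp_rot: [-0.009, 0.707, -0.707, 0.009]
contact_force: [-1.3, -0.6, -0.3]
opening: 0.72
```

Emit:
{"method": "send_rows", "body": {
  "plan": [
    [[0, 0.008, 0], [0, 0, 0]],
    [[0, 0, 0], [0, 0, 0]]
  ]
}}

```text
time: 9.4
eef_pos: [0.5239, 0.2852, 0.0289]
tcp_rot: [0.009, -0.707, 0.707, -0.009]
contact_force: [-4.1, -0.7, 4.8]
opening: 0.721
```

Emit:
{"method": "send_rows", "body": {
  "plan": [
    [[0, 0, 0], [0, 0, 0]],
    [[0, 0, 0], [0, 0, 0]],
    [[0, 0, 0], [0, 0, 0]],
    [[0, 0, 0], [0, 0, 0]]
  ],
  "gripper": 0.17
}}

```text
time: 9.8
eef_pos: [0.524, 0.2852, 0.0277]
tcp_rot: [-0.009, 0.707, -0.707, 0.009]
contact_force: [-0.1, -0.2, -0.0]
opening: 0.827
```

Emit:
{"method": "send_rows", "body": {
  "plan": [
    [[0, -0.04, 0], [0, 0, 0]],
    [[0, -0.08, 0], [0, 0, 0]],
    [[0, -0.12, 0], [0, 0, 0]],
    [[0, -0.2, 0], [0, 0, 0]],
    [[0, -0.25, 0], [0, 0, 0]],
    [[0.1, -0.25, 0], [0, 0, 0]],
    [[0.1, -0.3, 0], [0, 0, 0]],
    [[0.1, -0.3, 0], [0, 0, 0]],
    [[0.1, -0.3, 0], [0, 0, 0]],
    [[0, -0.2, 0], [0, 0, 0]],
    [[0, 0, 0], [0, 0, 0]],
    [[0, 0, 0], [0, 0, 0]]
  ]
}}

```text
time: 11.0
eef_pos: [0.4758, 0.2841, 0.2738]
tcp_rot: [-0.008, 0.707, -0.707, 0.01]
contact_force: [0.6, 0.1, -0.1]
opening: 0.836
```

```bash
python3 - <<'E'
from h import *
to([.46,.284,.25],1.4)
s=get_state(); print(s['eef_pos'],s['tcp_rot'])
c=read_camera('wrist'); cv2.imwrite('pics/w3.png',c['img'])
np.savez('w3.npz',T=wT(c,s))
E
```

```text
shift [array([ 0.132,  0.198, -0.003]), np.float64(0.0)] len-yaw now 1.41 eef [0.4758 0.2841 0.2738] F [ 0.6  0.1 -0.1] t 11.0 tilt [ 0.002  0.001 -1.   ] open 0.836
[0.47583363 0.28406908 0.27381047] [-0.00786405  0.70735683 -0.70674827  0.00955779]
```

View pics/w3.png

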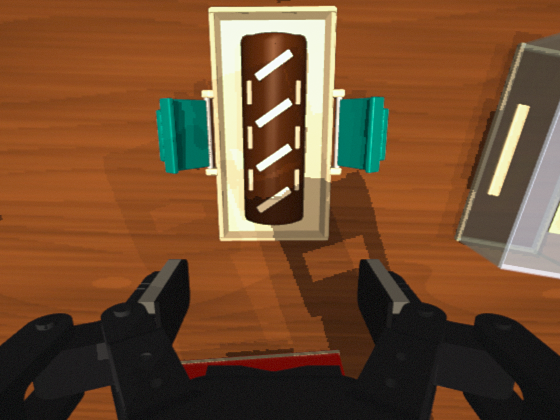

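```bash
python3 - <<'E'
from h import *
c=read_camera('wrist'); T=np.load('w3.npz')['T']; g=cv2.imread('pics/w3.png')
hsv=cv2.cvtColor(g,cv2.COLOR_BGR2HSV); print([hsv[60,x].tolist() for x in range(204,240,4)])
m=((hsv[...,1]<130)&(hsv[...,0]>12)).astype(np.uint8)
m=cv2.medianBlur(m,3)
L,Rr,Tp,B=[],[],[],[]
for v in list(range(20,85))+list(range(185,232)):
    x=np.flatnonzero(m[v,195:350])+195; L.append(ray(c,(x[0]-.5,v),.010,T)[:2]); Rr.append(ray(c,(x[-1]+.5,v),.010,T)[:2])
for u in range(225,325):
    y=np.flatnonzero(m[0:255,u]); Tp.append(ray(c,(u,y[0]-.5),.010,T)[:2]); B.append(ray(c,(u,y[-1]+.5),.010,T)[:2])
f=[]
for n,P,a in(('L',L,0),('R',Rr,0),('T',Tp,1),('B',B,1)):
    P=np.array(P); p=np.polyfit(P[:,a],P[:,1-a],1); r=P[:,1-a]-np.polyval(p,P[:,a]); ok=abs(r)<.002; p=np.polyfit(P[ok,a],P[ok,1-a],1)
    f.append(p); print(n,np.degrees(np.arctan(p[0])).round(2),p.round(4),ok.mean())
x=.523; y=(np.polyval(f[0],x)+np.polyval(f[1],x))/2; print('width',np.polyval(f[0],x)-np.polyval(f[1],x),'ymid',y)
print('len',np.polyval(f[2],y)-np.polyval(f[3],y),'xmid',(np.polyval(f[2],y)+np.polyval(f[3],y))/2)
k=blobs(g,(0,90,20),(12,255,120),(235,25,315,230)); print(rect(c,k[0],.05,T))
# clip tips
for n,roi in(('L',(150,90,210,180)),('R',(340,90,395,180))):
    k=blobs(g,(80,80,40),(100,255,255),roi)[0]; print(n,cv2.boundingRect(k),[ray(c,((cv2.boundingRect(k)[0] if n=='L' else sum(cv2.boundingRect(k)[::2])),136),z,T).round(4).tolist() for z in(.045,.055)])
E
```

```text
[[12, 198, 157], [12, 195, 158], [28, 59, 248], [19, 98, 189], [19, 97, 187], [39, 14, 250], [38, 16, 250], [38, 15, 250], [34, 29, 250]]
L 1.8 [0.0313 0.3347] 1.0
R 1.86 [0.0324 0.2048] 1.0
T -2.01 [-0.0351  0.659 ] 1.0
B -2.01 [-0.035   0.4107] 1.0
width 0.1293985883555691 ymid 0.2864409754522911
len 0.2483119956725997 xmid 0.5247770675191924
[0.5245 0.2857 1.583  0.1826 0.0596]
L (156, 98, 54, 76) [[0.5204, 0.4027, 0.045], [0.521, 0.3995, 0.055]]
R (340, 97, 49, 76) [[0.5263, 0.1708, 0.045], [0.5268, 0.174, 0.055]]
```

```bash
python3 -c "
from h import *
to([.455,.005,.274],-8.6)"
```

```text
shift [array([ 0.224, -0.022,  2.317]), np.float64(0.0278)] len-yaw now 1.4 eef [0.4751 0.2837 0.2711] F [-0.  -0.2 -0.7] t 11.1 tilt [-0.002 -0.001 -1.   ] open 0.83
```

Emit:
{"method": "send_rows", "body": {
  "plan": [
    [[0.028, 0, 0.15], [0, 0, 0]],
    [[0.028, 0, 0.3], [0, 0, 0]],
    [[0.028, 0, 0.3], [0, 0, 0]],
    [[0.028, 0, 0.3], [0, 0, 0]],
    [[0.028, 0, 0.3], [0, 0, 0]],
    [[0.028, 0, 0.3], [0, 0, 0]],
    [[0.028, 0, 0.3], [0, 0, 0]],
    [[0.028, 0, 0.25], [0, 0, 0]],
    [[0, 0, 0.12], [0, 0, 0]],
    [[0, 0, 0], [0, 0.014, 0]],
    [[0, 0, 0], [0, 0.014, 0]],
    [[0, 0, 0], [0, 0, 0]]
  ],
  "gripper": 0.5
}}

```text
time: 12.3
eef_pos: [0.4547, 0.0041, 0.271]
tcp_rot: [0.053, 0.705, -0.705, -0.055]
contact_force: [-0.4, 0.3, 0.2]
opening: 0.5
```

```bash
python3 - <<'E'
from h import *
to([.455,.005,.274],-8.6)
s=get_state()
c=read_camera('wrist'); cv2.imwrite('pics/w4.png',c['img'])
T=wT(c,s);np.savez('w4.npz',T=T)
for k in blobs(c['img'],(80,80,40),(100,255,255),(150,0,420,300))[:2]: print(cv2.boundingRect(k),rect(c,k,.126,T),rect(c,k,.119,T))
E
```

```text
shift [array([-0.001, -0.025, -0.007]), np.float64(-0.0004)] len-yaw now -8.74 eef [0.4547 0.0041 0.271 ] F [-0.4  0.3  0.2] t 12.3 tilt [-0.003  0.    -1.   ] open 0.5
(260, 53, 23, 156) [ 5.0650e-01 -1.5000e-03 -8.3051e+00  1.1510e-01  1.6400e-02] [ 5.0610e-01 -1.4000e-03 -8.3051e+00  1.1800e-01  1.6900e-02]
```

View pics/w4.png

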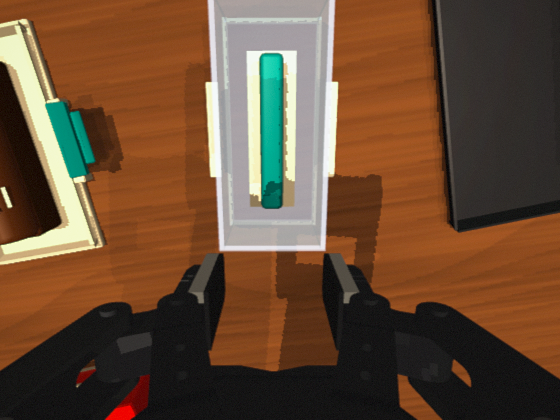

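```bash
python3 -c "
from h import *
to([.5063,-.0014,.116],-8.3)"
```

```text
shift [array([-0.434,  1.293, -0.017]), np.float64(-0.0009)] len-yaw now -8.62 eef [0.4549 0.0044 0.2712] F [0.4 0.9 0.4] t 12.35 tilt [-0.002  0.    -1.   ] open 0.5
```

Emit:
{"method": "send_rows", "body": {
  "plan": [
    [[-0.217, 0, -0.009], [0, -0.001, 0]],
    [[-0.217, 0, -0.008], [0, 0, 0]],
    [[0, 0.2, 0], [0, 0, 0]],
    [[0, 0.25, 0], [0, 0, 0]],
    [[0, 0.25, 0], [0, 0, 0]],
    [[0, 0.25, 0], [0, 0, 0]],
    [[0, 0.15, 0], [0, 0, 0]],
    [[0, 0.1, 0], [0, 0, 0]],
    [[0, 0.08, 0], [0, 0, 0]],
    [[0, 0, 0], [0, 0, 0]],
    [[0, 0, 0], [0, 0, 0]]
  ]
}}

```text
time: 13.45
eef_pos: [0.5081, -0.0008, 0.1196]
tcp_rot: [-0.052, -0.705, 0.705, 0.051]
contact_force: [0.4, -0.2, -0.1]
opening: 0.501
```

```bash
python3 -c "
from h import *
to([.5063,-.0014,.116],-8.3)"
```

```text
shift [array([0.014, 0.03 , 0.007]), np.float64(0.0)] len-yaw now -8.29 eef [ 0.5081 -0.0008  0.1196] F [ 0.4 -0.2 -0.1] t 13.45 tilt [ 0.001 -0.    -1.   ] open 0.501
```

Emit:
{"method": "send_rows", "body": {
  "plan": [
    [[0.014, 0.027, 0.007], [0, 0, 0]],
    [[0, 0, 0], [0, 0, 0]],
    [[0, 0, 0], [0, 0, 0]]
  ]
}}

```text
time: 13.75
eef_pos: [0.5059, -0.0013, 0.1161]
tcp_rot: [-0.052, -0.705, 0.705, 0.051]
contact_force: [-0.4, -0.8, 0.2]
opening: 0.499
```

Emit:
{"method": "send_rows", "body": {
  "plan": [
    [[0, 0, 0], [0, 0, 0]],
    [[0, 0, 0], [0, 0, 0]],
    [[0, 0, 0], [0, 0, 0]],
    [[0, 0, 0], [0, 0, 0]],
    [[0, 0, 0], [0, 0, 0]],
    [[0, 0, 0], [0, 0, 0]],
    [[0, 0, 0], [0, 0, 0]],
    [[0, 0, 0], [0, 0, 0]],
    [[0, 0, 0], [0, 0, 0]]
  ],
  "gripper": 1.0,
  "grip_force": 60
}}

```text
time: 14.65
eef_pos: [0.506, -0.0015, 0.116]
tcp_rot: [-0.051, -0.705, 0.705, 0.051]
contact_force: [-2.0, -3.3, 4.6]
opening: 0.197
```

Emit:
{"method": "send_rows", "body": {
  "plan": [
    [[0, -0.03, 0], [0, 0, 0]],
    [[0, -0.05, 0], [0, 0, 0]],
    [[0, -0.1, 0], [0, 0, 0]],
    [[0, -0.15, 0], [0, 0, 0]],
    [[0, -0.2, 0], [0, 0, 0]],
    [[0, -0.2, 0], [0, 0, 0]],
    [[0, -0.2, 0], [0, 0, 0]],
    [[0, -0.1, 0], [0, 0, 0]],
    [[0, 0, 0], [0, 0, 0]],
    [[0, 0, 0], [0, 0, 0]]
  ]
}}

```text
time: 15.65
eef_pos: [0.5052, -0.001, 0.2384]
tcp_rot: [0.051, 0.705, -0.705, -0.052]
contact_force: [-0.0, 0.3, -4.0]
opening: 0.2
```

```bash
python3 -c "
from h import *
to([.5248,.2864,.23],1.9)"
```

```text
shift [array([ 0.184,  0.07 , -2.394]), np.float64(-0.0284)] len-yaw now -8.31 eef [ 0.5052 -0.001   0.2384] F [-0.   0.3 -4. ] t 15.65 tilt [-0.001  0.    -1.   ] open 0.2
```

Emit:
{"method": "send_rows", "body": {
  "plan": [
    [[0, 0, 0], [0, -0.01, 0]],
    [[0, 0, 0], [0, -0.01, 0]],
    [[0, 0, 0], [0, -0.0084, 0]],
    [[0, 0, 0], [0, 0, 0]],
    [[0, 0, 0], [0, 0, 0]]
  ]
}}

```text
time: 16.15
eef_pos: [0.505, -0.0011, 0.2377]
tcp_rot: [-0.012, 0.707, -0.707, 0.01]
contact_force: [-0.9, 0.7, -2.9]
opening: 0.193
```

```bash
python3 -c "
from h import *
to([.5248,.2864,.23],1.9)"
```

```text
shift [array([-0.242,  0.065, -2.389]), np.float64(-0.0002)] len-yaw now 1.84 eef [ 0.505  -0.0011  0.2377] F [-0.9  0.7 -2.9] t 16.15 tilt [-0.003  0.001 -1.   ] open 0.193
```

Emit:
{"method": "send_rows", "body": {
  "plan": [
    [[0, 0, -0.15], [0, 0, 0]],
    [[-0.03, 0, -0.25], [0, 0, 0]],
    [[-0.03, 0, -0.3], [0, 0, 0]],
    [[-0.03, 0, -0.3], [0, 0, 0]],
    [[-0.03, 0, -0.3], [0, 0, 0]],
    [[-0.03, 0, -0.3], [0, 0, 0]],
    [[-0.03, 0, -0.3], [0, 0, 0]],
    [[-0.03, 0, -0.25], [0, 0, 0]],
    [[-0.03, 0, -0.15], [0, 0, 0]],
    [[0, 0, -0.09], [0, 0, 0]],
    [[0, 0, 0], [0, 0, 0]],
    [[0, 0, 0], [0, 0, 0]]
  ]
}}

```text
time: 17.35
eef_pos: [0.525, 0.2855, 0.2389]
tcp_rot: [0.012, -0.707, 0.707, -0.011]
contact_force: [1.1, -0.4, -2.7]
opening: 0.197
```

Emit:
{"method": "send_rows", "body": {
  "plan": [
    [[0, 0.1, 0], [0, 0, 0]],
    [[0, 0.2, 0], [0, 0, 0]],
    [[0, 0.2, 0], [0, 0, 0]],
    [[0, 0.1, 0], [0, 0, 0]],
    [[0, 0, 0], [0, 0, 0]],
    [[0, 0, 0], [0, 0, 0]]
  ]
}}

```text
time: 17.95
eef_pos: [0.5254, 0.286, 0.1676]
tcp_rot: [-0.011, 0.707, -0.707, 0.012]
contact_force: [-0.9, 0.3, -2.3]
opening: 0.202
```

```bash
python3 - <<'E'
from h import *
to([.5248,.2864,.128],1.9)
s=get_state();c=read_camera('wrist'); a=c['img'];d=read_camera('top')['img'][115:255,90:230]; cv2.imwrite('pics/w5.png',np.hstack([cv2.resize(a,(400,300)),cv2.resize(d,(400,300))[:, :]]))
E
```

```text
shift [array([ 0.005,  0.33 , -0.003]), np.float64(-0.0001)] len-yaw now 1.87 eef [0.5254 0.286  0.1676] F [-0.9  0.3 -2.3] t 17.95 tilt [ 0.001  0.    -1.   ] open 0.202
```

View pics/w5.png

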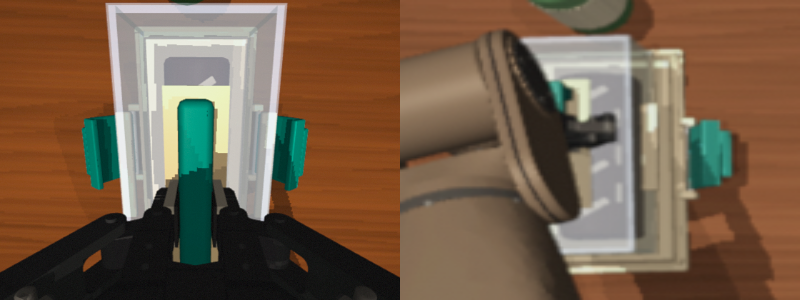

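Emit:
{"method": "send_rows", "body": {
  "plan": [
    [[0.004, 0.06, -0.002], [0, 0, 0]],
    [[0, 0.06, 0], [0, 0, 0]],
    [[0, 0.05, 0], [0, 0, 0]],
    [[0, 0.04, 0], [0, 0, 0]],
    [[0, 0.02, 0], [0, 0, 0]],
    [[0, 0, 0], [0, 0, 0]],
    [[0, 0, 0], [0, 0, 0]]
  ]
}}

```text
time: 18.75
eef_pos: [0.5246, 0.2866, 0.1397]
tcp_rot: [-0.012, 0.707, -0.707, 0.012]
contact_force: [0.5, -0.1, -2.2]
opening: 0.2
```

Emit:
{"method": "send_rows", "body": {
  "plan": [
    [[0, 0.012, 0], [0, 0, 0]],
    [[0, 0.012, 0], [0, 0, 0]],
    [[0, 0.012, 0], [0, 0, 0]],
    [[0, 0, 0], [0, 0, 0]]
  ]
}}

```text
time: 19.15
eef_pos: [0.5243, 0.2865, 0.135]
tcp_rot: [0.012, -0.707, 0.707, -0.012]
contact_force: [-0.1, -0.2, -2.9]
opening: 0.195
```

Emit:
{"method": "send_rows", "body": {
  "plan": [
    [[0, 0.012, 0], [0, 0, 0]],
    [[0, 0.012, 0], [0, 0, 0]],
    [[0, 0, 0], [0, 0, 0]]
  ]
}}

```text
time: 19.45
eef_pos: [0.5243, 0.2865, 0.1321]
tcp_rot: [0.012, -0.707, 0.707, -0.012]
contact_force: [0.1, 0.2, -3.3]
opening: 0.196
```

Emit:
{"method": "send_rows", "body": {
  "plan": [
    [[0, 0.012, 0], [0, 0, 0]],
    [[0, 0.012, 0], [0, 0, 0]],
    [[0, 0, 0], [0, 0, 0]]
  ]
}}

```text
time: 19.75
eef_pos: [0.5243, 0.2865, 0.1292]
tcp_rot: [0.012, -0.707, 0.707, -0.012]
contact_force: [1.3, 0.6, -3.4]
opening: 0.196
```

Emit:
{"method": "send_rows", "body": {
  "plan": [
    [[0, 0.01, 0], [0, 0, 0]],
    [[0, 0.01, 0], [0, 0, 0]],
    [[0, 0, 0], [0, 0, 0]]
  ]
}}

```text
time: 20.05
eef_pos: [0.5243, 0.2865, 0.1269]
tcp_rot: [0.012, -0.707, 0.707, -0.012]
contact_force: [0.6, -0.5, -2.8]
opening: 0.196
```

Emit:
{"method": "send_rows", "body": {
  "plan": [
    [[0, 0.01, 0], [0, 0, 0]],
    [[0, 0, 0], [0, 0, 0]]
  ]
}}

```text
time: 20.25
eef_pos: [0.5246, 0.2866, 0.126]
tcp_rot: [0.012, -0.707, 0.707, -0.012]
contact_force: [0.7, 0.4, -3.4]
opening: 0.196
```

Emit:
{"method": "send_rows", "body": {
  "plan": [
    [[0, 0.008, 0], [0, 0, 0]],
    [[0, 0, 0], [0, 0, 0]]
  ]
}}

```text
time: 20.45
eef_pos: [0.5246, 0.2865, 0.126]
tcp_rot: [0.012, -0.707, 0.707, -0.012]
contact_force: [-3.2, -2.2, 3.3]
opening: 0.19
```

Emit:
{"method": "send_rows", "body": {
  "plan": [
    [[0, 0.005, 0], [0, 0, 0]],
    [[0, 0, 0], [0, 0, 0]]
  ]
}}

```text
time: 20.65
eef_pos: [0.5247, 0.2864, 0.1259]
tcp_rot: [0.012, -0.707, 0.707, -0.012]
contact_force: [-4.5, -4.0, 6.5]
opening: 0.203
```

Emit:
{"method": "send_rows", "body": {
  "plan": [
    [[0, 0, 0], [0, 0, 0]],
    [[0, 0, 0], [0, 0, 0]],
    [[0, 0, 0], [0, 0, 0]],
    [[0, 0, 0], [0, 0, 0]],
    [[0, 0, 0], [0, 0, 0]]
  ],
  "gripper": 0.5
}}

```text
time: 21.15
eef_pos: [0.5245, 0.2866, 0.1242]
tcp_rot: [-0.012, 0.707, -0.707, 0.012]
contact_force: [-0.1, 0.1, 0.4]
opening: 0.499
```

Emit:
{"method": "send_rows", "body": {
  "plan": [
    [[0, -0.05, 0], [0, 0, 0]],
    [[0, -0.1, 0], [0, 0, 0]],
    [[0, -0.2, 0], [0, 0, 0]],
    [[0, -0.3, 0], [0, 0, 0]],
    [[0, -0.3, 0], [0, 0, 0]],
    [[0, -0.2, 0], [0, 0, 0]],
    [[0, 0, 0], [0, 0, 0]],
    [[0, 0, 0], [0, 0, 0]]
  ]
}}

```text
time: 21.95
eef_pos: [0.5247, 0.2867, 0.2636]
tcp_rot: [-0.011, 0.707, -0.707, 0.012]
contact_force: [-0.1, 1.0, -0.3]
opening: 0.502
```

```bash
python3 - <<'E'
from h import *
s=get_state(); print(s['qpos'])
c=read_camera('wrist'); cv2.imwrite('pics/w6.png',c['img']); T=wT(c,s)
for k in blobs(c['img'],(80,80,40),(100,255,255),(120,0,450,330)): print(cv2.boundingRect(k),rect(c,k,.136,T),rect(c,k,.05,T))
b=R.from_euler('z',1.9,degrees=True).as_matrix()
for y,z in((.15,.20),(.15,.049),(.092,.071),(-.15,.2)): p=b@[0,y,0]+[.5248,.2864,z]; print(p.round(4)); to(p,91.9)
E
```

```text
[ 3.30465950e-01  1.03216120e-01  1.75508383e+00 -1.75905113e-05
  1.28118266e+00  1.86792844e+00]
(159, 148, 51, 76) [0.5388 0.3535 1.848  0.0565 0.0358] [0.521  0.375  1.848  0.0755 0.0478]
(264, 128, 23, 149) [0.5261 0.2863 1.5736 0.1145 0.0161] [0.504  0.2852 1.5736 0.1531 0.0215]
(339, 148, 50, 77) [0.5429 0.2214 1.8992 0.0572 0.0347] [0.5265 0.1985 1.8993 0.0765 0.0464]
[0.5198 0.4363 0.2   ]
shift [array([-0.007,  0.515, -1.25 ]), np.float64(-0.25)] len-yaw now 1.91 eef [0.524  0.2864 0.2618] F [ 0.8 -0.5 -0.5] t 22.0 tilt [-0.001 -0.    -1.   ] open 0.504
[0.5198 0.4363 0.049 ]
shift [array([-0.008,  1.773, -1.25 ]), np.float64(-0.25)] len-yaw now 1.91 eef [0.524  0.2864 0.2618] F [ 0.8 -0.5 -0.5] t 22.0 tilt [-0.001 -0.    -1.   ] open 0.504
[0.5217 0.3783 0.071 ]
shift [array([-0.008,  1.59 , -0.766]), np.float64(-0.25)] len-yaw now 1.91 eef [0.524  0.2864 0.2618] F [ 0.8 -0.5 -0.5] t 22.0 tilt [-0.001 -0.    -1.   ] open 0.504
[0.5298 0.1365 0.2   ]
shift [array([-0.007,  0.516,  1.25 ]), np.float64(-0.25)] len-yaw now 1.91 eef [0.524  0.2864 0.2618] F [ 0.8 -0.5 -0.5] t 22.0 tilt [-0.001 -0.    -1.   ] open 0.504
```

View pics/w6.png

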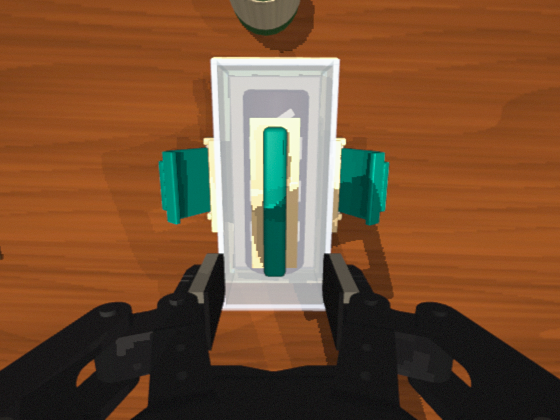

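Emit:
{"method": "send_rows", "body": {
  "plan": [
    [[0, 0, -0.2], [0, 0, 0]],
    [[0, 0, -0.3], [0, 0, 0]],
    [[0, 0, -0.3], [0, 0, 0]],
    [[0, 0, -0.3], [0, 0, 0]],
    [[0, 0, -0.15], [0, 0, 0]],
    [[0, 0, 0], [0, -0.02, 0]],
    [[0, 0, 0], [0, -0.02, 0]],
    [[0, 0, 0], [0, -0.02, 0]],
    [[0, 0, 0], [0, -0.02, 0]],
    [[0, 0, 0], [0, -0.02, 0]],
    [[0, 0, 0], [0, -0.02, 0]],
    [[0, 0, 0], [0, -0.02, 0]]
  ],
  "gripper": 1.0
}}

```text
time: 23.2
eef_pos: [0.5191, 0.4356, 0.2605]
tcp_rot: [0.314, -0.634, 0.634, -0.312]
contact_force: [-0.6, -0.3, 0.2]
opening: 0.001
```

Emit:
{"method": "send_rows", "body": {
  "plan": [
    [[0, 0, 0], [0, -0.02, 0]],
    [[0, 0, 0], [0, -0.02, 0]],
    [[0, 0, 0], [0, -0.02, 0]],
    [[0, 0, 0], [0, -0.02, 0]],
    [[0, 0, 0], [0, -0.02, 0]],
    [[0, 0, 0], [0, -0.01, 0]],
    [[0, 0, 0], [0, 0, 0]],
    [[0, 0, 0], [0, 0, 0]]
  ]
}}

```text
time: 24.0
eef_pos: [0.5193, 0.4359, 0.2612]
tcp_rot: [0.509, -0.492, 0.492, -0.507]
contact_force: [-0.9, -0.4, -0.4]
opening: 0.004
```

```bash
python3 - <<'E'
from h import *
s=get_state(); print(s['qpos'].round(2),R.from_quat(s['tcp_rot']).as_matrix().round(3))
b=R.from_euler('z',1.9,degrees=True).as_matrix()
for y,z in((.15,.049),(.092,.071)): p=b@[0,y,0]+[.5248,.2864,z]; to(p,91.9)
E
```

```text
[ 0.55  0.28  1.55 -0.    1.31  0.52] [[ 0.032 -0.002  0.999]
 [-0.999 -0.001  0.032]
 [ 0.001 -1.    -0.002]]
shift [array([-0.005,  1.768,  0.008]), np.float64(-0.0002)] len-yaw now -88.19 eef [0.5193 0.4359 0.2612] F [-0.9 -0.4 -0.4] t 24.0 tilt [-0.002 -0.001 -1.   ] open 0.004
shift [array([0.478, 1.585, 0.008]), np.float64(-0.0002)] len-yaw now -88.19 eef [0.5193 0.4359 0.2612] F [-0.9 -0.4 -0.4] t 24.0 tilt [-0.002 -0.001 -1.   ] open 0.004
```

Emit:
{"method": "send_rows", "body": {
  "plan": [
    [[0, 0.2, 0.008], [0, 0, 0]],
    [[0, 0.3, 0], [0, 0, 0]],
    [[0, 0.3, 0], [0, 0, 0]],
    [[0, 0.3, 0], [0, 0, 0]],
    [[0, 0.3, 0], [0, 0, 0]],
    [[0, 0.2, 0], [0, 0, 0]],
    [[0, 0.12, 0], [0, 0, 0]],
    [[0, 0.05, 0], [0, 0, 0]],
    [[0, 0, 0], [0, 0, 0]],
    [[0, 0, 0], [0, 0, 0]]
  ]
}}

```text
time: 25.0
eef_pos: [0.5215, 0.4371, 0.0517]
tcp_rot: [-0.507, 0.491, -0.492, 0.509]
contact_force: [0.3, 0.3, 0.9]
opening: 0.001
```

Emit:
{"method": "send_rows", "body": {
  "plan": [
    [[0.07, 0, 0], [0, 0, 0]],
    [[0.07, 0, 0], [0, 0, 0]],
    [[0.07, 0, 0], [0, 0, 0]],
    [[0.038, -0.042, 0], [0, 0, 0]],
    [[0.038, -0.042, 0], [0, 0, 0]],
    [[0.047, -0.034, 0], [0, 0, 0]],
    [[0.047, -0.033, 0], [0, 0, 0]],
    [[0.036, -0.011, 0], [0, 0, 0]],
    [[0.036, -0.011, 0], [0, 0, 0]],
    [[0, 0, 0], [0, 0, 0]],
    [[0, 0, 0], [0, 0, 0]]
  ]
}}

```text
time: 26.1
eef_pos: [0.5222, 0.3819, 0.0705]
tcp_rot: [0.509, -0.491, 0.492, -0.508]
contact_force: [-0.2, -0.6, -0.2]
opening: -0.003
```

Emit:
{"method": "send_rows", "body": {
  "plan": [
    [[0.02, -0.005, 0], [0, 0, 0]],
    [[0.015, 0, 0], [0, 0, 0]],
    [[0, 0, 0], [0, 0, 0]]
  ]
}}

```text
time: 26.4
eef_pos: [0.5223, 0.378, 0.0713]
tcp_rot: [0.508, -0.492, 0.492, -0.508]
contact_force: [-0.2, 0.1, 0.8]
opening: -0.001
```

Emit:
{"method": "send_rows", "body": {
  "plan": [
    [[0.02, 0, 0], [0, 0, 0]],
    [[0.02, 0, 0], [0, 0, 0]]
  ]
}}

```text
time: 26.6
eef_pos: [0.5224, 0.377, 0.0716]
tcp_rot: [-0.505, 0.494, -0.49, 0.51]
contact_force: [-1.3, 17.0, -3.0]
opening: -0.001
```

```bash
python3 - <<'E'
from h import *
a=read_camera('scene')['img'][240:420,220:460]; b=read_camera('wrist')['img']
cv2.imwrite('pics/w7.png',np.hstack([cv2.resize(a,(440,330),interpolation=cv2.INTER_CUBIC),cv2.resize(b,(360,330))])); to([.52,.37,.07])
E
```

```text
shift [array([ 0.059,  0.012, -0.022])] len-yaw now -88.22 eef [0.5224 0.3771 0.0716] F [-0.2 14.  -3.5] t 26.7 tilt [ 0.002  0.009 -1.   ] open -0.002
```

View pics/w7.png

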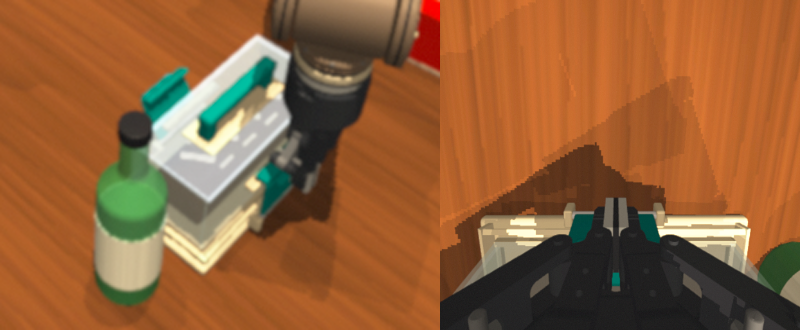

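Emit:
{"method": "send_rows", "body": {
  "plan": [
    [[-0.1, 0, 0], [0, 0, 0]],
    [[-0.15, 0, 0], [0, 0, 0]],
    [[-0.15, -0.1, 0], [0, 0, 0]],
    [[0, -0.3, 0], [0, 0, 0]],
    [[0, -0.3, 0], [0, 0, 0]],
    [[0, -0.3, 0], [0, 0, 0]],
    [[0, -0.3, 0], [0, 0, 0]],
    [[0, -0.2, 0], [0, 0, 0]],
    [[0.15, 0, 0], [0, 0, 0]],
    [[0.3, 0, 0], [0, 0, 0]],
    [[0.3, 0, 0], [0, 0, 0]],
    [[0.3, 0, 0], [0, 0, 0]]
  ]
}}

```text
time: 27.9
eef_pos: [0.5242, 0.2934, 0.2491]
tcp_rot: [0.51, -0.492, 0.491, -0.507]
contact_force: [0.6, -0.3, 0.3]
opening: 0.003
```

Emit:
{"method": "send_rows", "body": {
  "plan": [
    [[0.3, 0, 0], [0, 0, 0]],
    [[0.3, 0, 0], [0, 0, 0]],
    [[0.3, 0, 0], [0, 0, 0]],
    [[0.2, 0, 0], [0, 0, 0]],
    [[0.1, 0, 0], [0, 0, 0]],
    [[0, 0, 0], [0, 0, 0]],
    [[0, 0, 0], [0, 0, 0]]
  ]
}}

```text
time: 28.6
eef_pos: [0.5297, 0.1518, 0.2507]
tcp_rot: [0.508, -0.492, 0.491, -0.508]
contact_force: [-0.1, -0.8, -0.4]
opening: -0.002
```

```bash
python3 - <<'E'
from h import *
b=R.from_euler('z',1.9,degrees=True).as_matrix()
for y,z in((-.15,.049),(-.092,.071)): p=b@[0,y,0]+[.5248,.2864,z]; to(p,91.9)
c=read_camera('top');g=c['img']
for k in blobs(g,(80,80,40),(100,255,255),(95,150,220,225)): print(cv2.boundingRect(k),rect(c,k,.07))
E
```

```text
shift [array([ 1.28e-01,  1.68e+00, -1.00e-03]), np.float64(-0.0)] len-yaw now -88.1 eef [0.5297 0.1518 0.2507] F [-0.1 -0.8 -0.4] t 28.6 tilt [-0.001  0.    -1.   ] open -0.002
shift [array([-0.355,  1.497, -0.002]), np.float64(-0.0)] len-yaw now -88.1 eef [0.5297 0.1518 0.2507] F [-0.1 -0.8 -0.4] t 28.6 tilt [-0.001  0.    -1.   ] open -0.002
(122, 173, 7, 31) [0.5208 0.3561 1.0942 0.0691 0.0138]
```

Emit:
{"method": "send_rows", "body": {
  "plan": [
    [[0.13, 0.1, 0], [0, 0, 0]],
    [[0, 0.3, 0], [0, 0, 0]],
    [[0, 0.3, 0], [0, 0, 0]],
    [[0, 0.3, 0], [0, 0, 0]],
    [[0, 0.3, 0], [0, 0, 0]],
    [[0, 0.2, 0], [0, 0, 0]],
    [[0, 0.12, 0], [0, 0, 0]],
    [[0, 0.05, 0], [0, 0, 0]],
    [[0, 0, 0], [0, 0, 0]],
    [[0, 0, 0], [0, 0, 0]]
  ]
}}

```text
time: 29.65
eef_pos: [0.5316, 0.1359, 0.0522]
tcp_rot: [-0.508, 0.491, -0.492, 0.509]
contact_force: [-0.4, -0.3, 0.4]
opening: -0.002
```

Emit:
{"method": "send_rows", "body": {
  "plan": [
    [[-0.07, 0, 0], [0, 0, 0]],
    [[-0.07, 0, 0], [0, 0, 0]],
    [[-0.07, 0, 0], [0, 0, 0]],
    [[-0.038, -0.042, 0], [0, 0, 0]],
    [[-0.038, -0.042, 0], [0, 0, 0]],
    [[-0.047, -0.034, 0], [0, 0, 0]],
    [[-0.047, -0.033, 0], [0, 0, 0]],
    [[-0.036, -0.011, 0], [0, 0, 0]],
    [[-0.036, -0.011, 0], [0, 0, 0]],
    [[0, 0, 0], [0, 0, 0]],
    [[0, 0, 0], [0, 0, 0]]
  ]
}}

```text
time: 30.75
eef_pos: [0.5286, 0.1904, 0.0716]
tcp_rot: [-0.508, 0.492, -0.492, 0.508]
contact_force: [-0.2, 1.1, -0.6]
opening: -0.001
```

Emit:
{"method": "send_rows", "body": {
  "plan": [
    [[-0.02, -0.005, 0], [0, 0, 0]],
    [[-0.015, 0, 0], [0, 0, 0]],
    [[0, 0, 0], [0, 0, 0]]
  ]
}}

```text
time: 31.05
eef_pos: [0.5285, 0.1941, 0.0722]
tcp_rot: [0.509, -0.491, 0.492, -0.508]
contact_force: [0.4, -2.8, 0.9]
opening: 0.001
```

Emit:
{"method": "send_rows", "body": {
  "plan": [
    [[-0.015, 0, 0], [0, 0, 0]],
    [[0, 0, 0], [0, 0, 0]]
  ]
}}

```text
time: 31.25
eef_pos: [0.5285, 0.1944, 0.0723]
tcp_rot: [0.51, -0.49, 0.492, -0.507]
contact_force: [-0.2, -7.6, 2.3]
opening: 0.001
```

Emit:
{"method": "send_rows", "body": {
  "plan": [
    [[-0.02, 0, 0], [0, 0, 0]],
    [[0, 0, 0], [0, 0, 0]]
  ]
}}

```text
time: 31.45
eef_pos: [0.5285, 0.1947, 0.0723]
tcp_rot: [0.512, -0.489, 0.493, -0.506]
contact_force: [-0.5, -14.5, 2.9]
opening: 0.003
```

Emit:
{"method": "send_rows", "body": {
  "plan": [
    [[0.1, 0, 0], [0, 0, 0]],
    [[0.15, 0, 0], [0, 0, 0]],
    [[0.2, -0.05, 0], [0, 0, 0]],
    [[0.15, -0.25, 0], [0, 0, 0]],
    [[0.1, -0.3, 0], [0, 0, 0]],
    [[0.2, -0.3, 0], [0, 0, 0]],
    [[0.3, -0.3, 0], [0, 0, 0]],
    [[0.3, -0.2, 0], [0, 0, 0]],
    [[0.3, 0, 0], [0, 0, 0]],
    [[0.2, 0, 0], [0, 0, 0]],
    [[0, 0, 0], [0, 0, 0]]
  ]
}}

```text
time: 32.55
eef_pos: [0.5366, -0.043, 0.2399]
tcp_rot: [-0.507, 0.492, -0.493, 0.508]
contact_force: [0.3, -0.2, 0.6]
opening: 0.0
```

```bash
python3 - <<'E'
from h import *
c=read_camera('top');g=c['img']; f=read_camera('scene')['img']
for k in blobs(g,(80,80,40),(100,255,255),(95,150,220,225)): print(cv2.boundingRect(k),rect(c,k,.07))
cv2.imwrite('pics/w8.png',np.hstack([cv2.resize(g[100:260,95:255],(390,390),interpolation=2),cv2.resize(f[230:420,210:400],(390,390),interpolation=2)])); to([.5,.1,.2])
E
```

```text
(145, 157, 10, 53) [0.5324 0.3001 0.9667 0.1201 0.0207]
(180, 171, 12, 31) [0.5252 0.2174 0.7043 0.0693 0.0252]
(122, 173, 9, 31) [0.5208 0.3539 1.1392 0.0692 0.0183]
shift [array([-1.18 ,  0.33 , -0.264])] len-yaw now -88.17 eef [ 0.5362 -0.0406  0.2393] F [-0.3  0.5  0.1] t 32.65 tilt [ 0.     0.001 -1.   ] open 0.0
```

View pics/w8.png

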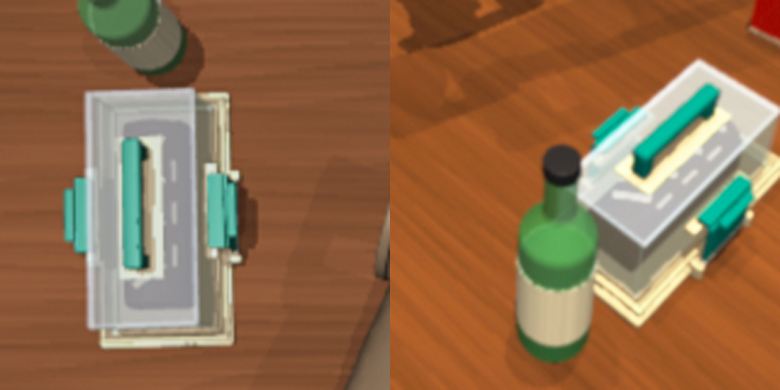

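```bash
python3 -c "
from plant import *
print(sign_off())"
```

```text
the job is handed in; nothing more can be done
None
```

The rye loaf is packed: it lies lengthways in the middle of the base, with the hood over it and both clips folded up. I handed the job in at about 33 s of the 72 s allowed.

- **Loaf:** after release, the wrist camera put it within about 1 mm of the base centre and about 0.3° off its direction.
- **Hood:** lowered by hand until it touched at exactly the seating height expected. The force then was about 6 N upward, and the final pictures show it standing inside the rim.
- **Clips:** each was pushed until it stopped at about 14–17 N. The final top and scene pictures show both upright at the shoulders. The outer edges of the two tabs measured 158 mm apart against 162 mm nominal, which I put down to camera error.
- **Camera disagreement:** the top and wrist cameras differed by 2–3 mm on the base position. I used the wrist camera for both the base and the hood so that the error would cancel.
- **Other things:** no move went near the white loaf, jam jar, bottle or price sign. I did not measure them again at the end.

The gripper was clear of everything at hand-in.

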